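# Load a wire spool on the bench dereeler and set its brake

## Robot

A 7-joint arm with a two-finger parallel gripper is mounted at the origin on the work surface; the furniture and walls round the work are solid. World frame = base frame: x ahead of the robot, y to its left, z up, the work surface at z = 0. Lengths are in m, angles in rad, forces in N, time in s.
With the tool pointing down it reaches from about 0.4 to 0.9 m from the base axis. Payload 5.6 kg.
Tool frame: the origin (TCP) lies between the finger pads; the fingertips stand 19 mm ahead of it and the grasp point (between the pads) is the TCP; z points along the fingers, y is the line along which they close (so a half turn about z gives the same grasp; the last joint's range is limited). The gripper opens to 92 mm and grips with 3 to 60 N. Pads are 20 mm wide; open, the fingers measure 128 mm over their backs; the gripper's body (75 mm by 189 mm) begins 69 mm behind the grasp point.
Start: joints at [1.076, 0.468, -0.012, 1.603, 0.006, 1.071, -0.056], TCP at [0.284, -0.585, 0.234] pointing down, gripper open.
Joint ranges: [-2.53, 2.53], [-0.31, 2.02], [-1.57, 1.55], [0.28, 2.44], [-1.29, 4.43], [0.15, 1.84], [-2.92, 2.92]. Speed limits (rad/s): [2.57, 2.57, 3.14, 3.14, 3.14, 3.14, 3.14].

## Interface

Orientations are given as a unit quaternion [w, x, y, z].
In Python, from plant import bot gives the robot as it stands. Calls block until the motion is done:
- bot.move_pose(position, orientation): joint-space move of the TCP to a pose.
- bot.move_straight(position, orientation=None, vel=0.15, guard=None): straight line of the TCP; orientation=None keeps the orientation; vel is the mean speed in m/s. With guard (N) it stops when the force on the tool has changed by that much, and returns True; else False.
- bot.movej(angles): joint-space move.
- bot.open() and bot.gripper_close(): open the fingers fully, or close them until they stop; the grip force is fixed at half the most.
- bot.wait(seconds).
- bot.inverse_kinematics(position, orientation): joint angles nearest the present ones, or None.
- bot.observe(): the state.
- bot.read_camera(name): name is "scene" or "top" or "wrist"; returns a dict with "img" (400x640x3 uint8, blue, green, red), "fx", "fy", "cx", "cy" (pixels), "k1" (the pictures are not rectified: a ray, as slopes to the right and down, at radius r is drawn at 1 + k1 r^2 times it, then the intrinsics apply), "T" (4x4, takes a point from camera to world coordinates); the wrist camera has in their place "T_tool_cam" (4x4, takes a point from camera to tool coordinates, whose origin is the TCP and whose axes are the flange's). Camera axes: x right, y down, z forward; pixel columns grow to the right and rows downward; lengths in m; the calibration is good to about 2 mm. A picture is of the moment at which its call begins: read the wrist's pose just before it. There is no depth.
A pose or a line that the arm cannot do raises bot.IKError and nothing moves.
- bot.hand_in(): hands the job in; it is judged then, once.
The state is a dict: "t": time; "joint_positions": joint angles; "dq": joint speeds; "effort": joint torques, N m; "ee_pos": TCP position; "ee_rot": TCP orientation; "force": force on the tool from outside, world axes, zero at the start; "torque": the same for the moment, N m; "width": finger opening in m; "gripper_force": force on a finger pad.
Only numpy, scipy, OpenCV 4.12 (cv2) and the standard library are available. Lean on these libraries where they do the work, as an engineer would, in place of code of your own. Each camera call takes 0.05 s, during which the arm holds its last target. There are 200 camera calls.

## Task

Take the full spool of wire from the sloping rack and put it on the upright spindle of the wire dereeler, lowering it until it sits fully home on the seat; do not let it drop. Then press the raised brake lever down until its catch holds it, and let go. Leave the nearly empty spool in the rack and the other things on the desk where they are.

Things in the scene. Friction and masses are not known exactly. Their poses are not given: they have to be found in the camera images.
- full_spool: full wire spool, 0.3 kg: grey plastic flanges 64 mm in diameter, copper winding right out to them and seen in their five windows; 52 mm long, straight 22 mm bore along its z axis. Lies in one of the rack's two bays, axis 30 degrees from vertical. Origin: centre of the end face it lies on; z points out of the other end (either end may go down). Grip it across its diameter near the top.
- full_spool_mid (a point): the middle of the full spool: on its axis, 26 mm from each end face
- spent_spool: the nearly empty spool in the rack's other bay: same flanges (64 mm diameter, 4 mm thick, 52 mm apart over all), but only a thin core 38 mm in diameter between them, so its flange windows look dark. Origin and axes as for the full spool. It stays where it is.
- rack: fixed grey sheet-metal rack, 206 mm wide (y), 85 mm deep (x), 67 mm high at the back; origin: centre of its underside. Its bed rises at 30 degrees towards its +x; two bays, centres 100 mm apart along y, parted by a rib 8 mm high; lip 14 mm high at the low front edge. Which spool lies in which bay varies.
- stand: wire dereeler, fixed: grey foot 104 mm across, 14 mm thick, extended along its +x. Origin: on the spindle's axis at the desk top; z up; +x points from the spindle to the brake lever. Upright steel spindle, 18 mm in diameter, from the seat at z = 22 mm to its coned tip at z = 90 mm. The lever's two-plate post stands at x = 42 to 60 mm, y within 12 mm, up to z = 95 mm.
- spindle_seat (a point): on the spindle's axis at the upper face of the round seat (60 mm in diameter) on which the spool's end face comes to rest; 22 mm above the desk
- lever_hinge (a point): the brake lever's hinge axis, 50 mm from the spindle's axis along the stand's +x and 92 mm above the desk; the hinge axis lies along the stand's y
- lever_pad (a point): centre of the top of the black thumb pad (34 x 26 mm) at the lever's free end, 81 mm outward from the hinge; moves with the lever: about 144 mm above the desk with the lever up, 99 mm with it down
- catch (a point): top of the sprung steel catch (pawl, 10 mm wide) beside the lever, which holds the lever down by a side pin; 109 mm above the desk, at x = 92, y = 21 mm of the stand
- brake_lever (a joint): angle of the brake lever in rad: 0 = up (sprung there, brake shoe clear of the spool), grows as the pad is pressed down; the catch snaps over the lever's side pin at about 0.62 and then holds it at about 0.59; hard stop at 0.64. Pressing takes about 10 N at the pad. When down, the lever's rubber shoe bears on the spool's upper flange.
- small_jar: bystander: amber jar with white lid, 45 mm in diameter, 52 mm high, origin at its underside
- pliers: bystander: red-handled pliers, 151 mm long, lying on the papers
- label_roll: bystander: roll of white labels, 121 mm in diameter, 52 mm high, lying flat
- mug: bystander: white mug, 83 mm in diameter, 96 mm high

How it is judged:
On the way, in this order (a step that is already met when the one before it is completed fails the run):
1. the full spool sits fully home on the spindle with the brake lever still up (horizontal distance between full_spool_mid and spindle_seat below 0.005 m and z of full_spool_mid in the frame of spindle_seat between 0.022 and 0.03 m and angle between the z axis of full_spool and the z axis of stand, either way round below 0.08 rad and value of joint brake_lever below 0.3 rad), for 0.2 s.
2. the brake lever is down at its catch (value of joint brake_lever above 0.55 rad), for 0.2 s.
At the end, for the whole second after the job is handed in: The full spool is at rest on the spindle, upright within 0.08 rad, centred within 5 mm and fully down on the seat (its middle 22 to 30 mm above it); the brake lever is held down by its catch (above 0.55 rad); the nearly empty spool is within 30 mm of where it lay (horizontal distance between full_spool_mid and spindle_seat below 0.005 m and z of full_spool_mid in the frame of spindle_seat between 0.022 and 0.03 m and angle between the z axis of full_spool and the z axis of stand, either way round below 0.08 rad and value of joint brake_lever above 0.55 rad and linear speed of full_spool below 0.02 m/s and distance of spent_spool from where it was at the start of the episode below 0.03 m); the robot touches nothing.
It fails at once if the full spool falls freely (moves faster than 0.6 m/s with no finger on it) (linear speed of full_spool above 0.6 m/s and contact force between the fingers and full_spool below 0.3 N).
It fails at once if the nearly empty spool is moved by more than 30 mm (distance of spent_spool from where it was at the start of the episode above 0.03 m).
It fails at once if the jar, pliers, label roll or mug is moved by more than 40 mm (distance of any of small_jar, pliers, label_roll, mug from where it was at the start of the episode above 0.04 m).
It also fails if it takes over 58 s, if anything falls off the work surface, if the arm or the gripper's body presses on something with over 40 N, if the wrist force passes 120 N, or if a joint passes its speed limit or range.

## Working session

There is one attempt and no reset: what is moved stays moved. The work goes in short steps, each a Python script; the robot and the scene stay as the last script left them, time stands still between calls to the robot, and variables do not carry over. Pictures are saved under pics/ and viewed, at most 10 in all, crops included, and the job is handed in when it is done.

```bash
mkdir -p pics; ls; python3 - <<'E'
from plant import bot
import cv2,numpy as np
o=bot.observe();print(o['t'],o['ee_pos'],o['ee_rot'],o['width'])
for n in ("scene","top"):
    c=bot.read_camera(n);cv2.imwrite(f"pics/{n}0.png",c["img"])
    print(n,c["fx"],c["fy"],c["cx"],c["cy"],c["k1"],np.round(c["T"],4).tolist())
c=bot.read_camera("wrist");print(c["fx"],c["cx"],c["cy"],c["k1"],np.round(c["T_tool_cam"],4).tolist())
E
```

```text
pics
0.0 [ 0.2834885  -0.58431732  0.2326349 ] [-8.47358580e-04  9.74599799e-01  2.23951878e-01 -2.63204947e-04] 0.09193394469559373
scene 419.1635131032046 419.1635131032046 312.40529252414706 196.95008855293185 0.03669980713295567 [[-0.8924, -0.3083, 0.3294, 0.1467], [-0.4512, 0.6071, -0.6541, 0.635], [0.0017, -0.7323, -0.6809, 0.8177], [0.0, 0.0, 0.0, 1.0]]
top 456.95159931358126 456.95159931358126 319.7058708328402 197.80884360289292 -0.015071627926240299 [[-0.0165, -0.9967, 0.0796, 0.4056], [-0.9999, 0.0165, -0.0003, -0.0503], [-0.0011, -0.0796, -0.9968, 1.3474], [0.0, 0.0, 0.0, 1.0]]
353.7934475339226 314.1271263743187 202.2257621326836 -0.007133845789172043 [[0.0001, -0.9662, -0.2579, 0.0732], [1.0, 0.0003, -0.0007, -0.0007], [0.0007, -0.2579, 0.9662, -0.153], [0.0, 0.0, 0.0, 1.0]]
```

View pics/scene0.png

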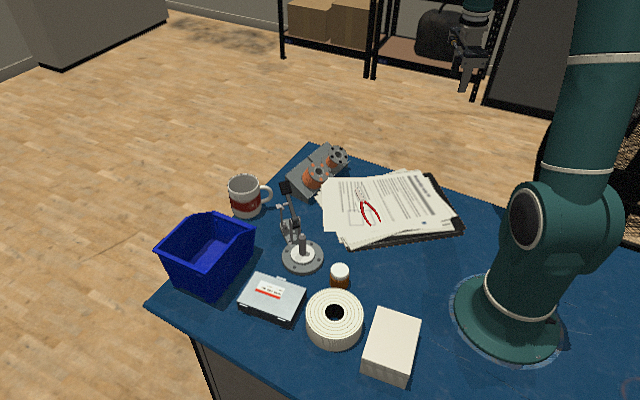

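View pics/top0.png

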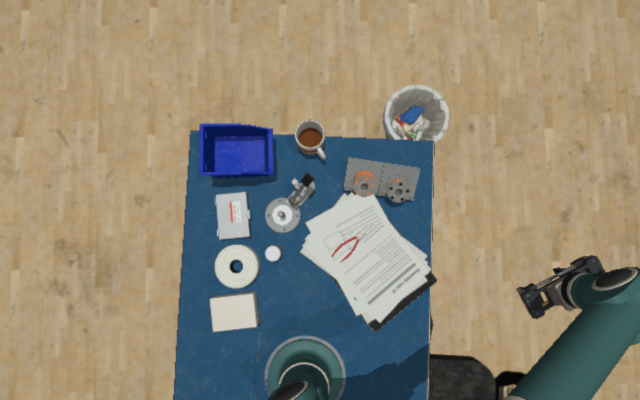

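```bash
python3 - <<'E'
import cv2
a=cv2.imread("pics/top0.png")[140:240,255:435]
cv2.imwrite("pics/topc.png",cv2.resize(a,None,fx=4.4,fy=4.4,interpolation=cv2.INTER_CUBIC))
E
```

```text
(no output)
```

View pics/topc.png

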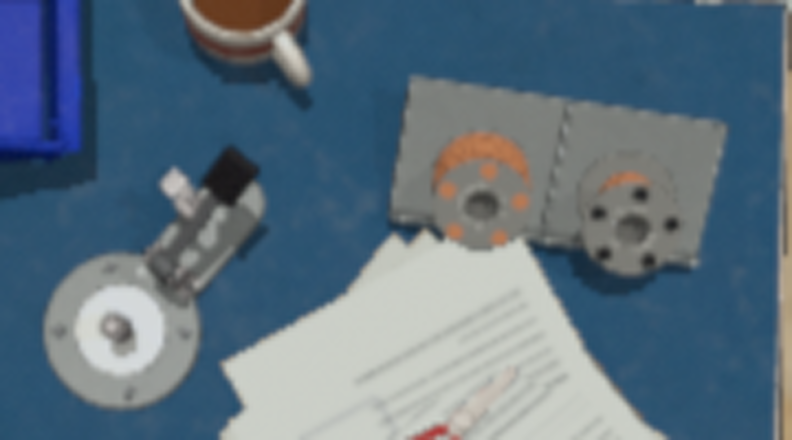

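```bash
cat > h.py <<'E'
from plant import bot
import cv2,numpy as np
from scipy.spatial.transform import Rotation as R
def quat(m): return R.from_matrix(m).as_quat(scalar_first=True)
def rot(q): return R.from_quat(q,scalar_first=True).as_matrix()
def undist(c,uv):
    d=(np.array(uv,float)-[c["cx"],c["cy"]])/[c["fx"],c["fy"]]; s=d.copy()
    for _ in range(10): s=d/(1+c["k1"]*(s@s))
    return np.array([*s,1.])
def camT(c,o=None):
    if "T" in c: return np.array(c["T"])
    T=np.eye(4);T[:3,:3]=rot(o["ee_rot"]);T[:3,3]=o["ee_pos"]
    return T@np.array(c["T_tool_cam"])
def at_plane(c,T,uv,p0,n=(0,0,1)):   # ray through uv meets plane
    d=T[:3,:3]@undist(c,uv);n=np.array(n);o=T[:3,3]
    return o+d*((np.array(p0)-o)@n)/(d@n)
def proj(c,T,p):
    q=T[:3,:3].T@(np.array(p)-T[:3,3]);s=q[:2]/q[2]
    return s*(1+c["k1"]*(s@s))*[c["fx"],c["fy"]]+[c["cx"],c["cy"]]
def tool(z,y):  # orientation matrix from tool z (approach) and closing direction y
    z=np.array(z)/np.linalg.norm(z);y=np.array(y)-z*(np.array(y)@z);y/=np.linalg.norm(y)
    return np.column_stack([np.cross(y,z),y,z])
E
cat > a.py <<'E'
from h import *
c=bot.read_camera("top");T=camT(c)
f=lambda u,v,z:at_plane(c,T,(255+u/4.4,140+v/4.4),(0,0,z))
tip=f(117,325,.09);pad=f(232,175,.144)
bl=f(412,76,.067);br=f(725,125,.067);hole=f(483,205,.077);hole2=f(632,228,.077)
print("tip",tip,"pad",pad,np.linalg.norm((pad-tip)[:2]))
print("rack",bl,br,np.linalg.norm(bl-br));print("holes",hole,hole2,np.linalg.norm(hole-hole2))
sx=(pad-tip)[:2];print("stand yaw",np.arctan2(sx[1],sx[0]))
ry=bl-br;yaw=np.arctan2(-ry[0],ry[1]);h=hole-hole2;print("rack yaw",yaw,np.arctan2(-h[0],h[1]))
x=np.array([np.cos(yaw),np.sin(yaw),0]);y=np.array([-x[1],x[0],0])
ax=-.5*x+np.sqrt(.75)*np.array([0,0,1]);sl=np.cross(y,ax)
print(sl)
for s in(1,-1):
  for n,cl in(("slope",sl),("y",y)):
    for d in(.15,-.01):
      j=bot.inverse_kinematics(hole+ax*d,quat(tool(-ax,s*cl)));print(n,s,d,None if j is None else np.round(j,2))
a=np.arctan2(sx[1],sx[0])
for s in(1,-1):
  for zz in(.2,.064):
    j=bot.inverse_kinematics([tip[0],tip[1],zz],quat(tool([0,0,-1],[-s*np.sin(a),s*np.cos(a),0])));print("place",s,None if j is None else np.round(j,2))
E
python3 a.py
```

```text
tip [0.46346865 0.05506875 0.09      ] pad [ 0.55022876 -0.01962433  0.144     ] 0.11448306088689503
rack [ 0.62166686 -0.13439769  0.067     ] [ 0.58658026 -0.33482822  0.067     ] 0.2034784161763585
holes [ 0.53646199 -0.17704115  0.077     ] [ 0.52023048 -0.2712687   0.077     ] 0.0956153427377021
stand yaw -0.7107968035330292
rack yaw -0.1733001606293834 -0.170584584655343
[ 0.85305327 -0.14933223  0.5       ]
slope 1 0.15 [ 0.79  0.07 -0.48  2.34 -0.19  0.22  0.32]
slope 1 -0.01 [ 1.18  0.82 -1.1   2.23  1.83  0.59 -1.42]
y 1 0.15 [ 0.58  0.05 -0.27  2.35 -0.26  0.23  1.96]
y 1 -0.01 [ 1.18  0.82 -1.1   2.23  1.83  0.59  0.15]
slope -1 0.15 [ 0.52  0.05 -0.21  2.36 -0.28  0.23 -2.74]
slope -1 -0.01 [ 1.18  0.82 -1.1   2.23  1.83  0.59  1.72]
y -1 0.15 [ 0.69  0.06 -0.38  2.35 -0.23  0.23 -1.22]
y -1 -0.01 [ 0.66  0.51 -0.43  2.26  2.29  0.16  2.61]
place 1 [ 0.49  0.31 -0.79  2.03  0.28  0.91  0.42]
place 1 [ 0.33  0.53 -0.62  2.13  0.52  0.64  0.21]
place -1 [ 0.15  0.23 -0.38  2.05  0.11  0.88 -2.58]
place -1 [-0.06  0.44 -0.15  2.15  0.12  0.56 -2.59]
```

```bash
python3 - <<'E'
from h import *
bot.move_pose([.49,-.07,.27],quat(tool([0,0,-1],[0,-1,0])))
o=bot.observe();c=bot.read_camera("wrist");cv2.imwrite("pics/w1.png",c["img"])
print(o["t"],np.round(o["joint_positions"],2),o["ee_pos"],o["ee_rot"])
cv2.imwrite("pics/w1b.png",cv2.resize(c["img"],(800,500),interpolation=cv2.INTER_CUBIC))
E
```

```text
2.2 [ 0.35  0.19 -0.31  1.92  0.07  1.05 -1.56] [ 0.49002488 -0.07093194  0.26992109] [ 1.08445771e-04  9.99999752e-01 -6.92669508e-04 -5.92821328e-05]
```

View pics/w1b.png

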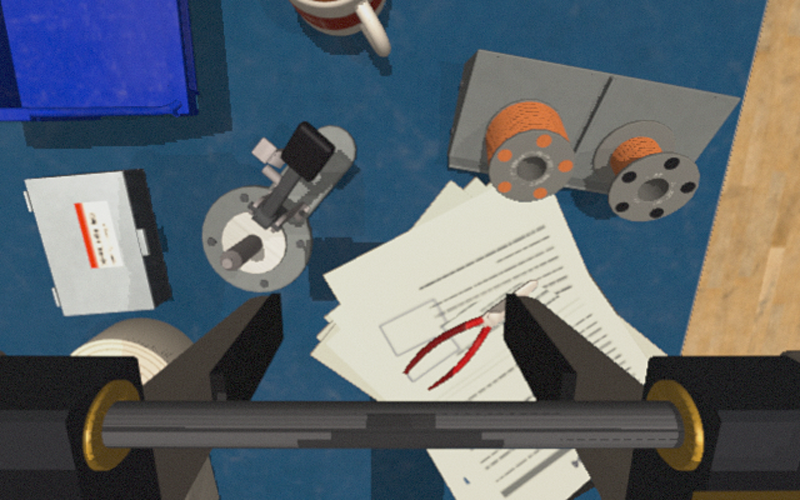

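```bash
cat > b.py <<'E'
from h import *
c=bot.read_camera("top");T=camT(c)
w=bot.read_camera("wrist");o=bot.observe();W=camT(w,o)
P={"tip":((117,325),(231,258)),"pad":((232,175),(308,151)),"hole":((483,205),(532,168)),"hole2":((632,228),(654,188)),"bl":((412,76),(478,50)),"br":((725,125),(739,97))}
for k,(a,b) in P.items():
    A=T[:3,:3]@undist(c,(255+a[0]/4.4,140+a[1]/4.4));B=W[:3,:3]@undist(w,(b[0]/1.25,b[1]/1.25))
    s=np.linalg.lstsq(np.column_stack([A,-B]),W[:3,3]-T[:3,3],rcond=None)[0]
    p,q=T[:3,3]+A*s[0],W[:3,3]+B*s[1]
    z={"tip":.09,"pad":.144,"bl":.067,"br":.067}.get(k,.077)
    print(k,"tri",np.round(q,4),"gap",np.round(np.linalg.norm(p-q),4),"wrist@z",np.round(at_plane(w,W,(b[0]/1.25,b[1]/1.25),(0,0,z)),4))
E
python3 b.py
```

```text
tip tri [0.4676 0.0598 0.0823] gap 0.0055 wrist@z [0.4697 0.0569 0.09  ]
pad tri [ 0.553  -0.0172  0.1416] gap 0.0035 wrist@z [ 0.5531 -0.0176  0.144 ]
hole tri [ 0.5376 -0.178   0.0738] gap 0.001 wrist@z [ 0.5378 -0.177   0.077 ]
hole2 tri [ 0.5227 -0.2723  0.0794] gap 0.003 wrist@z [ 0.5224 -0.2737  0.077 ]
bl tri [ 0.6254 -0.1351  0.0563] gap 0.0019 wrist@z [ 0.6235 -0.1332  0.067 ]
br tri [ 0.5908 -0.3358  0.0653] gap 0.0039 wrist@z [ 0.5906 -0.3346  0.067 ]
```

```bash
cat >> h.py <<'E'
yaw=-.17;X=np.array([np.cos(yaw),np.sin(yaw),0]);Y=np.array([-X[1],X[0],0]);Z=np.array([0,0,1.])
ax=-.5*X+np.sqrt(.75)*Z;sl=np.cross(Y,ax)
hole=np.array([.5375,-.1772,.076])
E
python3 - <<'E'
from h import *
for n,cl in(("slope",sl),("slope-",-sl),("y",Y),("y-",-Y)):
    for d in(.1,.07,.03,-.008):
        j=bot.inverse_kinematics(hole+ax*d,quat(tool(-ax,cl)));print(n,d,None if j is None else np.round(j,2))
E
```

```text
slope 0.1 [ 1.11  0.3  -0.88  2.31  0.98  0.19 -0.78]
slope 0.07 [ 1.1   0.42 -0.9   2.3   1.41  0.24 -1.18]
slope 0.03 [ 1.21  0.68 -1.1   2.26  1.7   0.49 -1.36]
slope -0.008 [ 1.19  0.82 -1.1   2.23  1.83  0.59 -1.41]
slope- 0.1 [-0.08  0.17  0.43  2.38 -1.05  0.17 -1.98]
slope- 0.07 [ 1.25  0.52 -1.11  2.29  1.49  0.38  1.93]
slope- 0.03 [ 0.85  0.45 -0.63  2.28  1.79  0.18  1.56]
slope- -0.008 [ 0.66  0.5  -0.43  2.26  2.29  0.16  1.05]
y 0.1 [ 1.43  0.55 -1.31  2.3   1.38  0.47  0.49]
y 0.07 [ 1.25  0.52 -1.11  2.29  1.49  0.38  0.36]
y 0.03 [ 1.05  0.54 -0.87  2.27  1.71  0.31  0.13]
y -0.008 [ 1.06  0.69 -0.92  2.24  1.86  0.42  0.05]
y- 0.1 [ 1.11  0.3  -0.88  2.31  0.98  0.19 -2.35]
y- 0.07 [ 1.1   0.42 -0.9   2.3   1.41  0.24 -2.75]
y- 0.03 [ 1.33  0.9  -1.32  2.26  1.73  0.74 -2.85]
y- -0.008 [ 1.3   1.06 -1.33  2.23  1.85  0.86 -2.86]
```

```bash
python3 - <<'E'
from h import *
q=quat(tool(-ax,sl))
bot.move_pose(hole+ax*.07+Z*.06,q);print(np.round(bot.observe()["joint_positions"],2))
bot.move_straight(hole+ax*.05,q,vel=.12)
o=bot.observe();print(o["t"],o["ee_pos"]-(hole+ax*.05),np.round(o["joint_positions"],2),bot.inverse_kinematics(hole-ax*.008,q))
c=bot.read_camera("wrist");W=camT(c,o)
print("expected hole px*1.25",proj(c,W,hole)*1.25)
cv2.imwrite("pics/w2.png",cv2.resize(c["img"],(800,500),interpolation=cv2.INTER_CUBIC))
E
```

```text
[ 0.75  0.17 -0.47  2.27  0.05  0.2   0.08]Traceback (most recent call last):
  File "<stdin>", line 4, in <module>
plant.IKError: the arm cannot follow that straight line within its joint ranges
```

```bash
python3 - <<'E'
from h import *
q=quat(tool(-ax,sl))
j0=np.array(bot.observe()["joint_positions"]);j1=np.array([1.25,.52,-1.11,2.29,1.49,.38,-1.21])
for f in(.25,.5,.75,1):
    bot.movej(list(j0+f*(j1-j0)));o=bot.observe();e=np.array(o["ee_pos"])-hole
    print(f,"along axis",e@ax,"Y",e@Y,"sl",e@sl,"tilt",-rot(o["ee_rot"])[:,2]@ax)
    if e@ax<.06 or abs(e@Y)>.06: break
print([None if (k:=bot.inverse_kinematics(hole+ax*d,q)) is None else np.round(k,2) for d in(.05,-.008)])
if f==1:
    bot.move_straight(hole+ax*.05,q,vel=.12)
    o=bot.observe();print(o["t"],o["ee_pos"]-(hole+ax*.05),np.round(o["joint_positions"],2))
    c=bot.read_camera("wrist");W=camT(c,o)
    print("expected hole px*1.25",proj(c,W,hole)*1.25)
    cv2.imwrite("pics/w2.png",cv2.resize(c["img"],(800,500),interpolation=cv2.INTER_CUBIC))
E
```

```text
0.25 along axis 0.09838190051804331 Y 0.0032499613448140115 sl -0.006626885652770198 tilt 0.995827715615017
0.5 along axis 0.08269714775792178 Y 0.0027389127259284315 sl -0.026365515952069096 tilt 0.9918789122529381
0.75 along axis 0.0728931096907087 Y 0.0022259497416241766 sl -0.024605104843137424 tilt 0.9951441341424513
1 along axis 0.07143309770022657 Y 0.004010760713247721 sl 0.0008765420020144035 tilt 0.9999982553777436
[array([ 1.2 ,  0.57, -1.05,  2.28,  1.6 ,  0.39, -1.31]), array([ 1.03,  0.66, -0.87,  2.24,  1.87,  0.39, -1.56])]
5.875 [-0.0002724   0.00050313 -0.00020133] [ 1.2   0.57 -1.06  2.28  1.6   0.4  -1.3 ]
expected hole px*1.25 [391.553308   292.48362541]
```

View pics/w2.png

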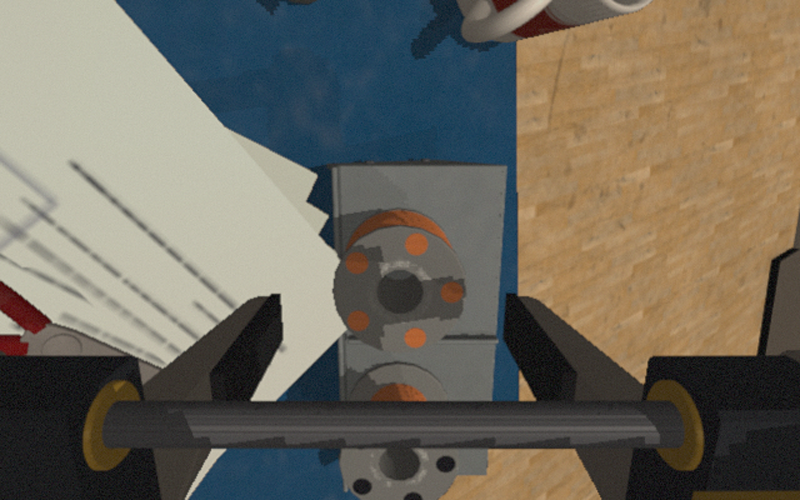

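```bash
sed -i 's/^hole=.*/hole=np.array([.5375,-.1772,.076])+sl*.0035+Y*.001/' h.py; python3 - <<'E'
from h import *
q=quat(tool(-ax,sl))
print(bot.move_straight(hole-ax*.008,q,vel=.08,guard=12),bot.observe()["force"])
bot.gripper_close();o=bot.observe();print("width",o["width"],o["gripper_force"],o["force"])
bot.move_straight(hole+ax*.012,q,vel=.05)
bot.move_straight(hole+ax*.012+Z*.06,q,vel=.12)
o=bot.observe();print(o["t"],o["width"],o["gripper_force"],o["force"],np.round(o["joint_positions"],2))
c=bot.read_camera("wrist")
cv2.imwrite("pics/w3.png",cv2.resize(c["img"],(800,500),interpolation=cv2.INTER_CUBIC))
print("top at tcp-8mm px",proj(c,np.array(c["T_tool_cam"]),[0,0,-.008])*1.25)
a=-.711;sy=np.array([-np.sin(a),np.cos(a),0])
for s in(1,-1):
  for zz in(.21,.066):
    j=bot.inverse_kinematics([.467,.057,zz],quat(tool([0,0,-1],s*sy)));print("place",s,zz,None if j is None else np.round(j,2))
E
```

```text
True [-10.49760713  -1.56850075  19.80841139]
width 0.06318244262043171 30.00070296577178 [-1.24367386 -1.01908987  1.01161904]
8.1583 0.06280746539673834 29.998245214956114 [-0.58383652  0.31976851 -3.08756768] [ 1.21  0.54 -1.09  2.22  1.38  0.41 -1.1 ]
top at tcp-8mm px [389.67498654 346.87826816]
place 1 0.21 [ 0.88  0.68 -1.44  2.    0.75  1.17 -0.01]
place 1 0.066 [ 0.7   0.83 -1.17  2.1   0.99  0.94 -0.18]
place -1 0.21 [ 0.67  0.38 -1.03  2.    0.4   0.97 -2.83]
place -1 0.066 [-0.18  0.44 -0.01  2.15  0.01  0.56 -2.48]
```

View pics/w3.png

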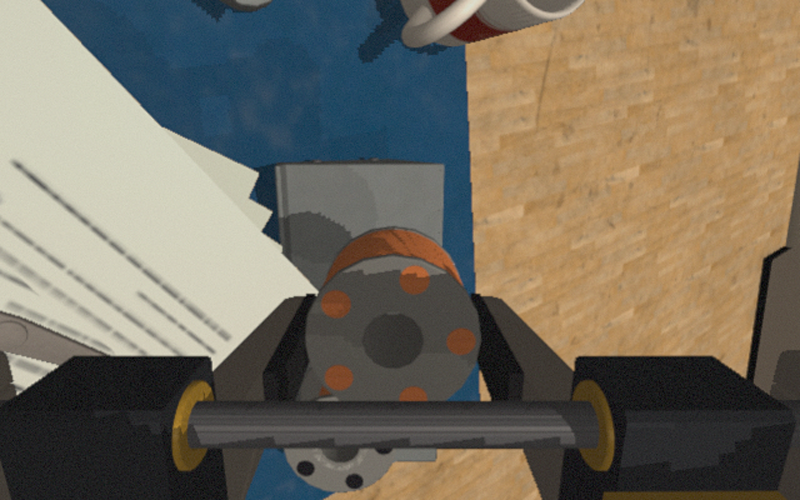

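```bash
cat >> h.py <<'E'
a=-.711;sx=np.array([np.cos(a),np.sin(a),0]);sy=np.array([-sx[1],sx[0],0])
qp=quat(tool(-Z,sy))
E
python3 - <<'E'
from h import *
w=bot.read_camera("wrist");T=np.array(w["T_tool_cam"])
for zt in(-.004,-.008): print("hole in tool",at_plane(w,T,(392/1.25,341/1.25),(0,0,zt)))
p=np.array([.467,.057,0])+sx*.03-sy*.09
bot.move_pose(p+Z*.18,qp);o=bot.observe();W=camT(w,o)
print(o["t"],o["ee_pos"],p,o["width"],np.round(o["joint_positions"],2))
c=bot.read_camera("wrist");cv2.imwrite("pics/w4raw.png",c["img"])
cv2.imwrite("pics/w4.png",cv2.resize(c["img"],(800,500),interpolation=cv2.INTER_CUBIC))
print("exp tip px",proj(c,W,[.467,.057,.09])*1.25)
for zz in(.18,.066):
    j=bot.inverse_kinematics([.467,.057,zz],qp);print(np.round(j,2))
E
```

```text
hole in tool [ 0.00033937  0.00082401 -0.004     ]
hole in tool [ 0.00230606  0.00083412 -0.008     ]
9.3667 [ 0.43122115 -0.0312428   0.17953888] [ 0.43099803 -0.03077162  0.        ] 0.06309456938563214 [ 1.12  0.71 -1.48  2.11  0.81  1.11  0.1 ]
exp tip px [553.58006721 215.01179634]
[ 0.85  0.71 -1.39  2.02  0.79  1.12 -0.04]
[ 0.69  0.81 -1.15  2.1   0.98  0.92 -0.17]
```

View pics/w4.png

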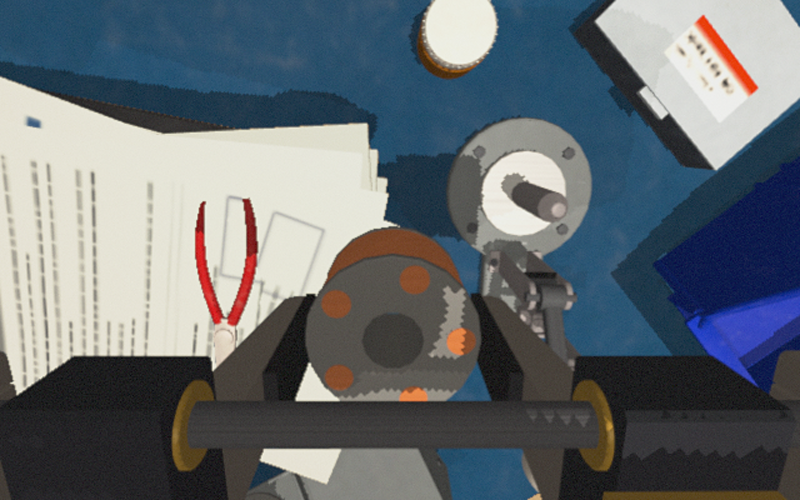

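```bash
python3 - <<'E'
import cv2
a=cv2.imread("pics/w4raw.png")[90:210,350:480]
cv2.imwrite("pics/w4c.png",cv2.resize(a,None,fx=5,fy=5,interpolation=cv2.INTER_CUBIC))
E
```

```text
(no output)
```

View pics/w4c.png

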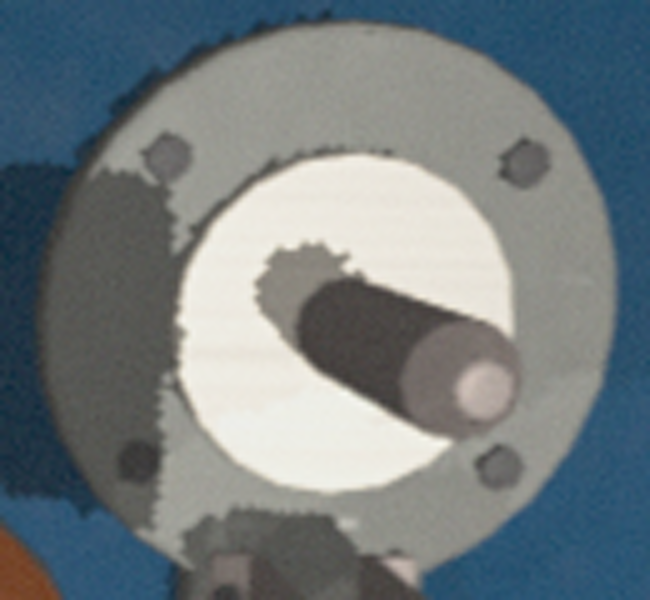

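```bash
python3 - <<'E'
from h import *
w=bot.read_camera("wrist");o=bot.observe();W=camT(w,o)
f=lambda u,v,z:np.round(at_plane(w,W,(350+u/5-.4,90+v/5-.4),(0,0,z)),4)
print("tip",f(485,390,.09));print("conebase .082",f(460,378,.082));print("seat",f(346,322,.022),f(178,322,.022),f(514,322,.022))
print("screws",[f(u,v,.014) for u,v in((167,157),(525,163),(139,461),(499,467))],np.mean([f(u,v,.014) for u,v in((167,157),(525,163),(139,461),(499,467))],axis=0))
# spool top hole in world, assumed zt -4 / -8
for zt in(-.004,-.008):
    p=at_plane(w,W,(392/1.25,341/1.25),np.array(o["ee_pos"])-Z*zt);print(p-o["ee_pos"],rot(o["ee_rot"]).T@(p-o["ee_pos"]))
E
```

```text
tip [0.4667 0.0603 0.09  ]
conebase .082 [0.4659 0.06   0.082 ]
seat [0.4661 0.0609 0.022 ] [0.4468 0.0386 0.022 ] [0.4853 0.0833 0.022 ]
screws [array([0.4245, 0.0555, 0.014 ]), array([0.4664, 0.1026, 0.014 ]), array([0.4641, 0.0181, 0.014 ]), array([0.5082, 0.0675, 0.014 ])] [0.4658   0.060925 0.014   ]
[0.0009572 0.0002703 0.004    ] [-0.00054902  0.00082852 -0.00400018]
[-0.00052424  0.0015622   0.008     ] [ 0.00141511  0.0008356  -0.00800091]
```

```bash
python3 - <<'E'
from h import *
p=np.array([.4657,.0599,0])
bot.move_straight(p+Z*.18,qp,vel=.1)
bot.move_straight(p+Z*.15,qp,vel=.06);bot.wait(.2);f0=np.array(bot.observe()["force"]);print("f0",f0)
g=bot.move_straight(p+Z*.060,qp,vel=.04,guard=8)
o=bot.observe();print(g,o["t"],np.round(o["ee_pos"],4),o["force"]-f0,o["torque"],o["width"],np.round(o["joint_positions"],2))
c=bot.read_camera("wrist");cv2.imwrite("pics/w5.png",cv2.resize(c["img"],(800,500)))
E
```

```text
f0 [ 0.2303599  -0.10824484 -2.85639665]
True 13.25 [0.4657 0.06   0.0681] [-0.14735542 -1.07136852  7.24759172] [-0.14812845 -0.04159113 -0.00209455] 0.06323135524882617 [ 0.7   0.83 -1.18  2.1   1.    0.95 -0.19]
```

```bash
python3 - <<'E'
from h import *
bot.open();o=bot.observe();print(o["force"],o["width"],o["ee_pos"])
bot.wait(.2)
bot.move_straight(np.array([.4657,.0599,.11]),qp,vel=.05)
bot.move_straight(np.array([.4657,.0599,.215]),qp,vel=.15)
sx=np.array([np.cos(-.73),np.sin(-.73),0]);q=quat(tool(-Z,[-sx[1],sx[0],0]))
S=np.array([.4663,.0605,0])
p=S+sx*.112+Z*.215
print(bot.inverse_kinematics(p,q),bot.inverse_kinematics(S+sx*.131+Z*.115,q))
bot.move_straight(p,q,vel=.15);bot.gripper_close()
o=bot.observe();print(o["t"],o["width"],o["force"]);W=None
c=bot.read_camera("wrist");W=camT(c,o)
for n,P in(("spool top",S+Z*.074),("spool bottom",S+Z*.022),("tip",S+Z*.09),("pad",S+sx*.112+Z*.144)):print(n,proj(c,W,P)*1.25)
cv2.imwrite("pics/w6.png",cv2.resize(c["img"],(800,500),interpolation=cv2.INTER_CUBIC))
E
```

```text
[0.64655187 0.3624256  0.37671203] 0.09190525015927192 [0.46464368 0.05948593 0.06707972]
[ 0.89019224  0.77459992 -1.35767697  1.81455164  0.80458152  1.24922774
  0.13688658] [ 0.81517402  0.87332167 -1.19864595  1.85505816  0.92474838  1.10666578
  0.09548466]
18.2 0.00019285700209336707 [-1.00041055  0.67755113  0.35683964]
spool top [390.95918377  69.85785358]
spool bottom [391.23277425  80.01737903]
tip [390.85362618  65.9383161 ]
pad [390.62508713 276.72347565]
```

View pics/w6.png

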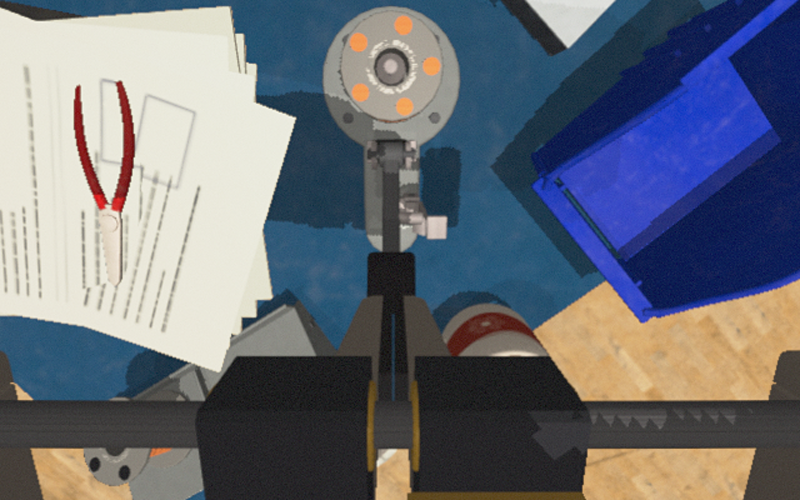

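```bash
python3 - <<'E'
from h import *
sx=np.array([np.cos(-.73),np.sin(-.73),0]);q=quat(tool(-Z,[-sx[1],sx[0],0]))
S=np.array([.4663,.0605,0])
def P(th,up=0): e=.697-th; return S+sx*(.05+.081*np.cos(e))+Z*(.092+.081*np.sin(e)+.019+up)
bot.move_straight(P(0,.02),q,vel=.1)
def go(p,v,g):
    r=bot.move_straight(p,q,vel=v,guard=g);o=bot.observe();print(r,round(o["t"],2),np.round(o["ee_pos"],4),np.round(o["force"],1));return r
go(P(.2),.06,40);go(P(.4),.06,40)
go(P(.55),.04,40);go(P(.76),.02,30);bot.wait(.2);print(bot.observe()["force"])
bot.move_straight(P(.3,.03),q,vel=.08);bot.move_straight(P(0,.07),q,vel=.15)
o=bot.observe();print(o["t"],o["force"])
c=bot.read_camera("wrist");W=camT(c,o)
print("pad down/up",proj(c,W,P(.59)-Z*.019)*1.25,proj(c,W,P(0)-Z*.019)*1.25)
cv2.imwrite("pics/w7.png",cv2.resize(c["img"],(800,500),interpolation=cv2.INTER_CUBIC))
E
```

```text
False 19.44 [ 0.5572 -0.0207  0.1497] [ 1.6 -1.9  4.5]
False 19.86 [ 0.5613 -0.0245  0.1347] [ 1.2 -0.5  3.6]
False 20.31 [ 0.5632 -0.0262  0.1231] [ 1.  -0.3  3.9]
True 20.91 [ 0.5639 -0.0265  0.1152] [-3.8 -1.9 13.5]
[-3.79558428 -1.67669346 13.11555702]
22.5583 [ 0.77949054 -0.18357146 -1.32253153]
pad down/up [391.90949092 274.50630266] [391.68984665 266.80873238]
```

View pics/w7.png

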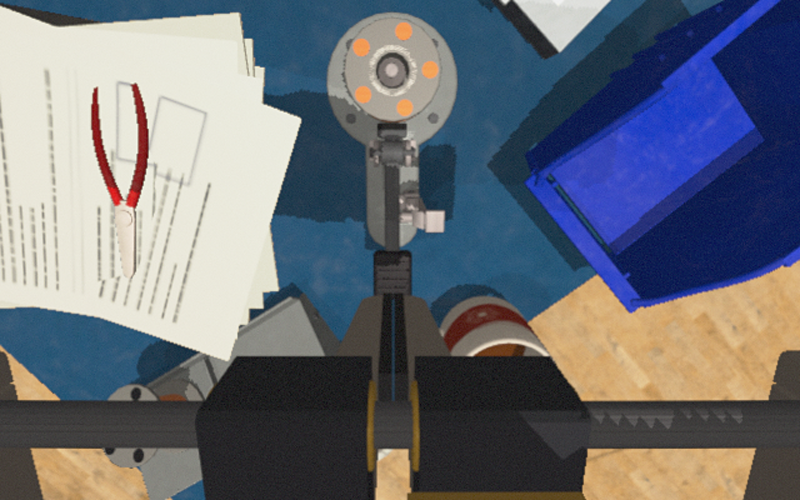

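```bash
python3 -c "
from plant import bot
print(bot.hand_in())"
```

```text
the job is handed in; nothing more can be done
None
```

The full spool is fully down on the dereeler's seat and centred on the spindle, and the last picture shows the brake lever staying down at its catch after release. I handed the job in with the gripper clear; hand-in returned no verdict, so the judging result is unknown to me.

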